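# Pack the sample canister and set out its handover row

### The job

Stand the small copper can in the middle of the canister base, then close the hollow grey shell over it and turn it clockwise until its two ears are fully under the hooks. Stand the brown bottle on the middle of the black disc between canister and clipboard, and the white jar on the middle of the disc between canister and tape roll. Set both down upright without dropping them, leave the tape roll and petri dish alone, and let go of everything.

Things in the scene. Friction and masses are not known exactly. Their poses are not given: they have to be found in the camera images.
- sample_can: Small closed upright can, copper-coloured with a steel cap: 39 mm in diameter, 56 mm tall, 0.16 kg, loose. Origin at the centre of its underside, z up.
- outer_shell: Hollow grey shell, 0.18 kg, loose, standing on its open rim: outer dia 61, inner 53, height 66, inside depth 61 mm. On top a black grip bar 44 mm long (along x), 14 thick, 28 high (z 66 to 94). Ears 14 mm wide at +x and -x, z 9 to 13, reach 42 mm from the axis. Half-turn symmetric. Origin on the axis at the rim, z up. Lower it with ears 35-110 deg counter-clockwise (from above) of the hooks.
- lock_base: Canister base, fixed: plate dia 96 mm, floor at z 6, locating ring (inner dia 70, outer 78, top z 12) inside which the shell stands on the floor. Hooks at +x and -x: tab 16 mm wide, 37 to 52 mm from the axis, z 25 to 29; the ears turn clockwise in below it up to a stop wall. Locked: shell's x axis along the base's x, either way round; stop 3 deg past that. Origin: underside centre, z up.
- bottle: Brown glass bottle with a paper band and a narrow black cap, upright, loose: body 40 mm in diameter up to 62 mm, cap 26 mm in diameter, 86 mm tall in all, 0.2 kg. Origin at the centre of its underside, z up.
- jar: Squat white jar with a flat white lid, upright, loose: 52 mm in diameter, lid 54 mm (44 to 60 mm up), 60 mm tall, 0.22 kg. Origin at the centre of its underside, z up.
- disc_a: One of two equal flat black rubber discs fixed to the bench, 70 mm in diameter, 4 mm thick; one lies on each side of the canister base. Which of them is nearer the clipboard varies. Origin at the centre of its underside, top 4 mm above it.
- disc_b: The other of the two equal flat black rubber discs, 70 mm in diameter, 4 mm thick, fixed, on the other side of the canister base. Origin at the centre of its underside, top 4 mm above it.
- clipboard: Small wooden clipboard with a written sheet and a steel clip, flat on the bench, fixed, 180 mm long along x, 130 mm wide, 15 mm high at the clip; at the left or the right end of the row. Origin at the centre of its underside.
- tape_roll: Roll of clear tape lying flat, a ring of 84 mm outer diameter, 68 mm inner, 36 mm tall, loose, at the other end of the row. A bystander and landmark: leave it where it is. Origin at its centre, underside.
- petri: Round flat petri dish, white with a clear lid, 70 mm in diameter, 18 mm high, loose, just beyond the canister base. A bystander: leave it where it is. Origin at the centre of its underside.

How it is judged:
By the outcome, as a careful person would: the job done as asked, in the order asked, and still so for the second after the job is handed in, with the robot touching nothing.
It also fails if it takes over 120 s, if anything falls off the work surface, if the arm or the gripper's body presses on something with over 40 N, if the wrist force passes 120 N, or if a joint passes its speed limit or range.

### The arm

A 6-joint arm with a two-finger parallel gripper is mounted at the origin on the work surface. World frame = base frame: x ahead of the robot, y to its left, z up, the work surface at z = 0. Lengths are in mm, angles in rad, forces in N, time in s.
With the tool pointing down it reaches from about 350 to 975 mm from the base axis. Payload 7.1 kg.
Tool frame: the origin (TCP) lies on the front face of the gripper's body, between the roots of the fingers; the fingertips stand 80 mm ahead of it and the grasp point (between the pads) lies 61 mm ahead of it (env.tips_ahead is the distance from the TCP to the fingertips, in mm); z points along the fingers, y is the direction in which the jaws open and shut (so a half turn about z gives the same grasp; the last joint's range is limited). The gripper opens to 88 mm and grips with 3 to 60 N. Pads are 20 mm wide; open, the fingers measure 115 mm over their backs; the gripper's body (75 mm by 178 mm) begins 61 mm behind the grasp point.
Start: joints at [1.199, 0.423, 1.63, -0, 1.089, -0.019], TCP at [215.922, 586.501, 302.675] pointing down, gripper open.
Joint ranges: [-3, 3], [-0.9, 2.11], [0.09, 2.58], [-1.31, 4.45], [0.11, 2.69], [-2.54, 2.54]. Speed limits (rad/s): [2.39, 2.39, 3.01, 3.14, 3.14, 3.14].

### API

Orientations are given as a unit quaternion [x, y, z, w].
In Python, from station import env, set_gripper, viewer, workorder gives the robot as it stands. Calls block until the motion is done:
- env.reach(position, orientation): joint-space move of the TCP to a pose.
- env.move_l(position, rot=None, rate=150, f_stop=None): straight line of the TCP; rot=None keeps the orientation; rate is the mean speed in mm/s. With f_stop (N) it stops when the force on the tool has changed by that much, and returns True; else False.
- env.move_joints(angles): joint-space move.
- set_gripper(opening): finger opening in mm; the grip force is fixed at half the most; returns when the fingers have stopped.
- env.hold(seconds).
- env.ik(position, orientation): joint angles nearest the present ones, or None.
- env.read_state(): the state.
- viewer.camera(name): name is "scene" or "top" or "wrist"; returns the picture (400x640x3 uint8, blue, green, red); there is no depth.
- viewer.camera_params(name): a dict with "fx", "fy", "cx", "cy" (pixels), "pose" (4x4, takes a point from camera to world coordinates); the wrist camera has in their place "tool_from_camera" (4x4, takes a point from camera to tool coordinates, whose origin is the TCP and whose axes are the flange's). Camera axes: x right, y up, looking along -z (the intrinsics and any distortion apply to the point x, -y, -z); pixel columns grow to the right and rows downward; lengths in mm; the calibration is good to about 2 mm. A picture is of the moment at which its call begins: read the wrist's pose just before it. camera_params takes no time and is no camera call.
A pose or a line that the arm cannot do raises env.IKError and nothing moves.
- workorder.sign_off(): hands the job in, once; it reports no verdict.
The state is a dict: "time_s": time; "qpos": joint angles; "dq": joint speeds; "tau": joint torques, N m; "tool_pos": TCP position; "orientation": TCP orientation; "force": force on the tool from outside, world axes, zero at the start; "wrist_torque": the same for the moment, N m; "width": finger opening in mm.
Only numpy, scipy, OpenCV 4.12 (cv2) and the standard library are available. Lean on these libraries where they do the work, as an engineer would, in place of code of your own. Each camera call takes 0.05 s, during which the arm holds its last target.

## Working session

There is one attempt and no reset: what is moved stays moved. The work goes in short steps, each a Python script; the robot and the scene stay as the last script left them, time stands still between calls to the robot, and variables do not carry over. Pictures are saved under pics/ and viewed, and the job is handed in when it is done.

```bash
ls; mkdir -p pics
python3 - <<'E'
from station import env, viewer
import cv2, numpy as np
np.set_printoptions(suppress=True,precision=4)
for n in ("scene","top","wrist"):
    p=viewer.camera_params(n); print(n,p)
    cv2.imwrite(f"pics/{n}0.png",viewer.camera(n))
s=env.read_state(); print(s)
E
```

```text
pics
scene {'fx': 420.2652400252845, 'fy': 420.2652400252845, 'cx': 324.43598589636895, 'cy': 200.41137787700575, 'pose': array([[   0.6555,   -0.6042,    0.453 ,  993.0146],
       [   0.7551,    0.5176,   -0.4024, -370.7875],
       [   0.0087,    0.6059,    0.7955,  795.2188],
       [   0.    ,    0.    ,    0.    ,    1.    ]])}
top {'fx': 381.1311461407015, 'fy': 381.1311461407015, 'cx': 317.9528627521973, 'cy': 196.6669336652846, 'pose': array([[ -0.018 ,   0.9857,  -0.1675, 444.2294],
       [ -0.9997,  -0.0209,  -0.0157, -17.4026],
       [ -0.019 ,   0.1671,   0.9858, 871.3668],
       [  0.    ,   0.    ,   0.    ,   1.    ]])}
wrist {'fx': 358.3549937876411, 'fy': 358.3549937876411, 'cx': 321.41935432064383, 'cy': 204.26990963665418, 'tool_from_camera': array([[  0.0004,   0.9532,   0.3023,  82.7441],
       [  1.    ,  -0.0003,  -0.0003,   0.2031],
       [ -0.0002,   0.3023,  -0.9532, -82.2117],
       [  0.    ,   0.    ,   0.    ,   1.    ]])}
{'time_s': 0.15, 'qpos': array([ 1.199 ,  0.4237,  1.6305, -0.    ,  1.0886, -0.019 ]), 'dq': array([-0.    , -0.0023, -0.0031,  0.0015, -0.0002,  0.0001]), 'tau': array([  0.    , -54.4988, -27.3918,   0.0644,   0.0204,  -0.0001]), 'tool_pos': array([215.825 , 586.1968, 302.0889]), 'orientation': array([ 0.1755,  0.9845, -0.0006, -0.0001]), 'force': array([-0.5917, -0.0005,  0.4696]), 'wrist_torque': array([-0.0053,  0.0048, -0.0146]), 'width': 87.86438345702662}
```

View pics/scene0.png

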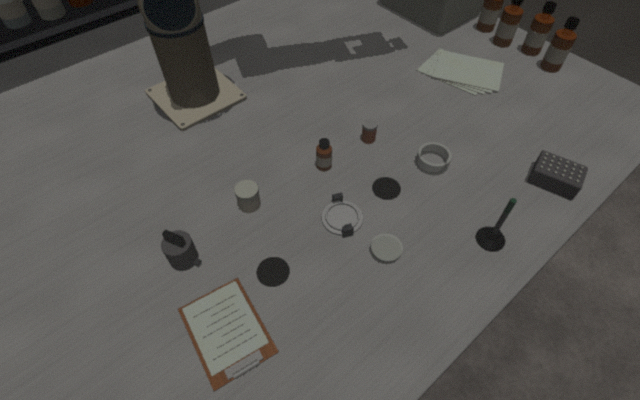

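View pics/top0.png

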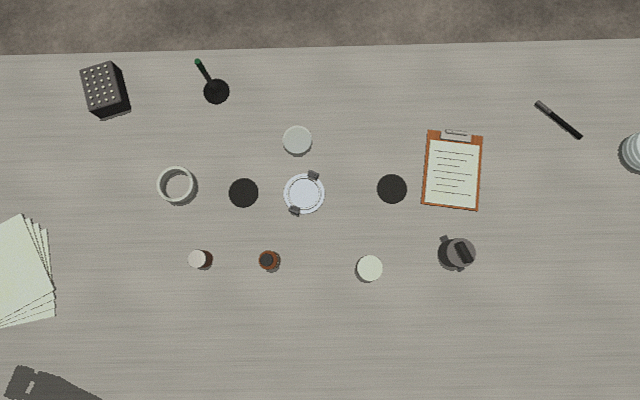

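View pics/wrist0.png

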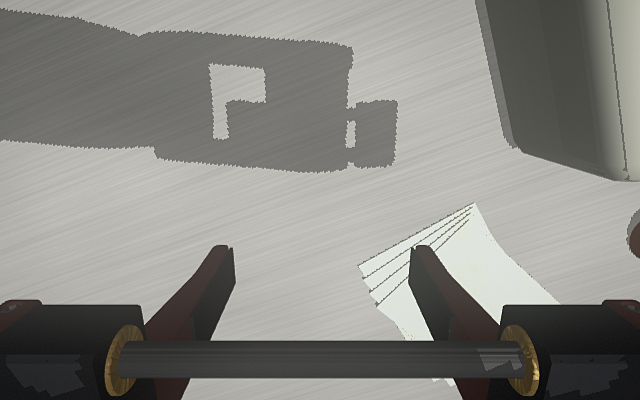

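Top view: can (200,260), bottle (269,261), jar (369,268), shell (457,253), base (304,193), discs (243,193) and (391,188), tape on the left, clipboard on the right. So the bottle goes to the right disc (−y side) and the jar to the left one. I'll measure with masks.

```bash
cat > h.py <<'E'
from station import env, viewer, set_gripper, workorder
import cv2, numpy as np
from scipy.spatial.transform import Rotation as R
np.set_printoptions(suppress=True,precision=2)
def campose(n,st=None):
    p=viewer.camera_params(n)
    if n!="wrist": return p,p["pose"]
    st=st or env.read_state()
    T=np.eye(4);T[:3,:3]=R.from_quat(st["orientation"]).as_matrix();T[:3,3]=st["tool_pos"]
    return p,T@p["tool_from_camera"]
def ray(p,P,u,v):
    d=P[:3,:3]@np.array([(u-p["cx"])/p["fx"],-(v-p["cy"])/p["fy"],-1]); return P[:3,3],d
def pt(p,P,u,v,z):
    o,d=ray(p,P,u,v); return o+d*(z-o[2])/d[2]
def proj(p,P,X):
    c=P[:3,:3].T@(np.asarray(X,float)-P[:3,3]); return np.array([p["cx"]-p["fx"]*c[0]/c[2],p["cy"]+p["fy"]*c[1]/c[2]])
E
python3 - <<'E'
from h import *
a=cv2.imread("pics/top0.png")
cv2.imwrite("pics/top0a.png",cv2.resize(a[120:290,150:310],None,fx=5,fy=3.5*10/7*0+3.5 if 0 else 3.5)if 0 else cv2.resize(a[125:275,150:350],None,fx=4,fy=4,interpolation=cv2.INTER_CUBIC))
cv2.imwrite("pics/top0b.png",cv2.resize(a[150:290,330:500],None,fx=4,fy=4,interpolation=cv2.INTER_CUBIC))
p,P=campose("top")
for n,u,v,z in [("can",200,259,56),("bottlecap",267,260.5,86),("jar",369,268,60),("shellbar",460,251,94),("base",304,193,10),("discL",243,193,4),("discR",391,188,4),("tape",176,184,36),("petri",297,140,18)]:
    print(n,pt(p,P,u,v,z))
E
```

```text
can [453.81 248.56  56.  ]
bottlecap [447.95 101.34  86.  ]
jar [ 428.77 -108.31   60.  ]
shellbar [ 459.7  -287.96   94.  ]
base [599.79  28.26  10.  ]
discL [603.91 170.27   4.  ]
discR [ 608.3  -172.58    4.  ]
tape [621.87 315.13  36.  ]
petri [724.29  42.68  18.  ]
```

View pics/top0a.png

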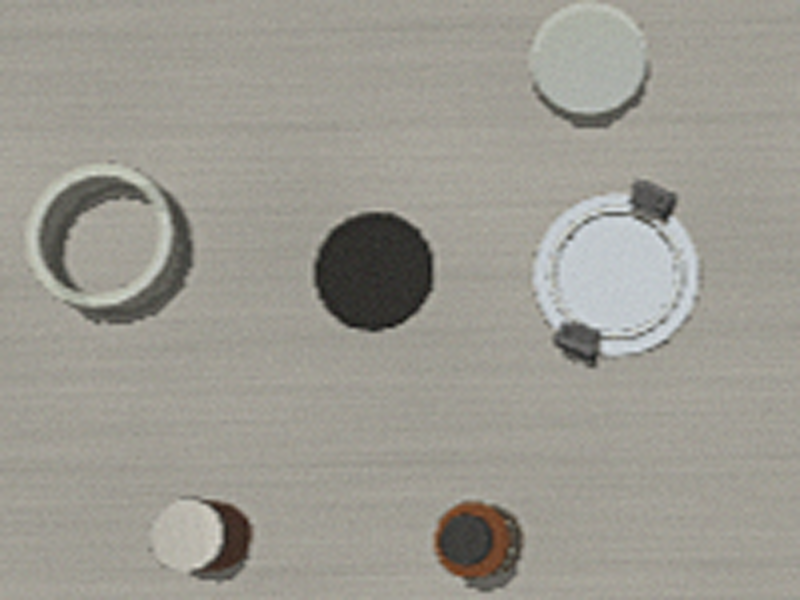

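View pics/top0b.png

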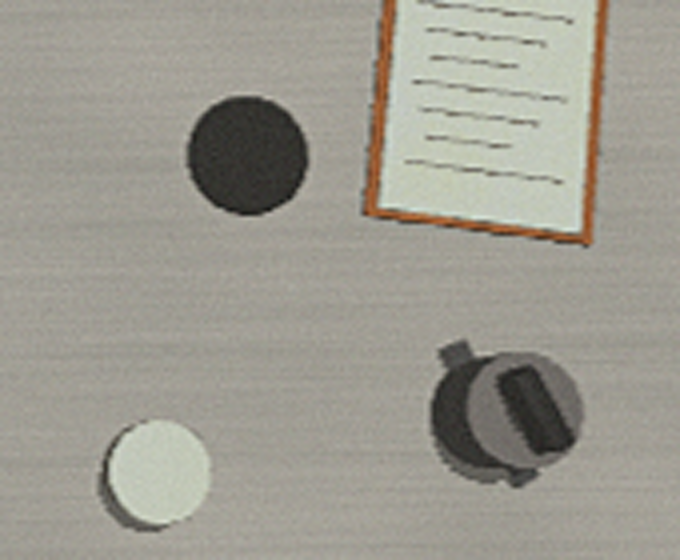

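```bash
cat >> h.py <<'E'
def q(phi):  # tool down, jaws along angle phi (rad)
    y=np.array([np.cos(phi),np.sin(phi),0]);z=np.array([0,0,-1.]);x=np.cross(y,z)
    return R.from_matrix(np.c_[x,y,z]).as_quat()
def blobs(mask,amin=60):
    c,_=cv2.findContours(mask.astype(np.uint8),cv2.RETR_EXTERNAL,cv2.CHAIN_APPROX_NONE)
    return [k for k in c if cv2.contourArea(k)>amin]
E
python3 - <<'E'
from h import *
for n in("top","scene"):
    a=cv2.imread(f"pics/{n}0.png");p,P=campose(n)
    v=a.max(2).astype(int)
    for k in blobs(v<75):
        (u,w),(l,s),an=cv2.fitEllipse(k)
        X=pt(p,P,u,w,4)
        if 300<X[0]<800 and abs(X[1])<450: print(n,"dark",u,w,l,s,"z4",X)
from h import *
for ph in np.radians([62,-118,132,-48]):
  print(ph,env.ik([600,28,200],q(ph)))
# reach hovers
c=np.array([455,248])
for ph in np.radians([30,60,90,120,150,0,-30]):
  print(env.ik([455,248,230],q(ph)))
print(env.read_state()["time_s"])
E
```

```text
top dark 266.2781066894531 259.45648193359375 11.574134826660156 12.250429153442383 z4 [450.68 115.38   4.  ]
top dark 205.45428466796875 259.120361328125 11.776113510131836 15.265915870666504 z4 [453.92 253.12   4.  ]
top dark 463.2359313964844 252.34873962402344 11.520474433898926 26.161224365234375 z4 [ 458.38 -326.24    4.  ]
top dark 460.6791687011719 253.51316833496094 29.53424644470215 42.985477447509766 z4 [ 455.91 -320.35    4.  ]
top dark 243.13107299804688 192.54974365234375 27.733230590820312 28.7458553314209 z4 [604.97 169.98   4.  ]
top dark 391.44708251953125 188.64930725097656 28.030895233154297 28.946556091308594 z4 [ 606.75 -173.53    4.  ]
scene dark 272.63177490234375 271.4587097167969 28.99054527282715 32.82735824584961 z4 [ 613.1  -175.57    4.  ]
scene dark 179.7733154296875 250.28274536132812 31.373680114746094 46.23200607299805 z4 [ 441.27 -297.11    4.  ]
scene dark 347.13958740234375 230.68019104003906 11.33737564086914 13.358280181884766 z4 [640.11  12.14   4.  ]
scene dark 337.0167236328125 197.31802368164062 8.687026977539062 11.60863208770752 z4 [554.95
[... 478 characters left out ...]
3967285156 156.4477996826172 15.092489242553711 34.95920944213867 z4 [433.38 120.51   4.  ]
scene dark 368.00982666015625 134.45654296875 15.352259635925293 17.817935943603516 z4 [450.26 264.76   4.  ]
1.0821041362364843 [ 0.03  0.52  1.75 -0.    0.87 -1.06]
-2.059488517353309 [ 0.03  0.52  1.75 -0.    0.87  2.09]
2.303834612632515 [ 0.03  0.52  1.75 -0.    0.87 -2.28]
-0.8377580409572782 [ 0.03  0.52  1.75 -0.    0.87  0.86]
[ 0.48  0.37  1.92 -0.    0.85 -0.05]
[ 0.48  0.37  1.92 -0.    0.85 -0.57]
[ 0.48  0.37  1.92 -0.    0.85 -1.09]
[ 0.48  0.37  1.92 -0.    0.85 -1.62]
[ 0.48  0.37  1.92 -0.    0.85 -2.14]
[ 0.48  0.37  1.92 -0.    0.85  0.48]
[ 0.48  0.37  1.92 -0.    0.85  1.  ]
0.15
```

Run:
```python
from h import *
cv2.imwrite  # hover views
ph=np.radians(60)
for n,xy in [("can",(454,249)),("base",(602,28))]:
    env.reach([*xy,225],q(ph)); env.hold(0.2)
    s=env.read_state(); np.save(f"pics/{n}_pose.npy",np.r_[s["tool_pos"],s["orientation"]])
    cv2.imwrite(f"pics/w_{n}.png",viewer.camera("wrist")); print(s["time_s"],s["tool_pos"],s["dq"])
```

```text
1.9 [453.83 249.83 225.14] [-0. -0.  0. -0. -0. -0.]
3.1833 [601.57  29.38 225.08] [-0.  0. -0. -0.  0. -0.]
```

View pics/w_can.png

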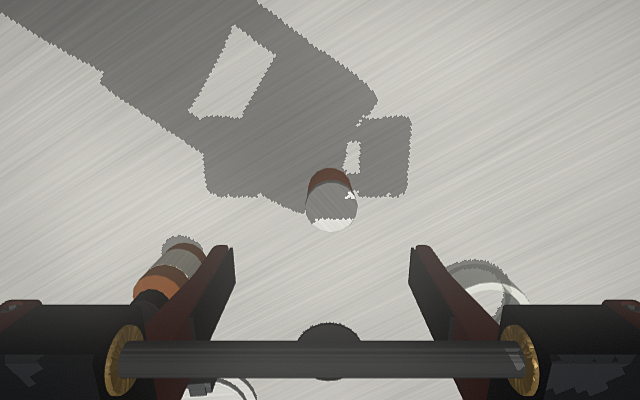

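View pics/w_base.png

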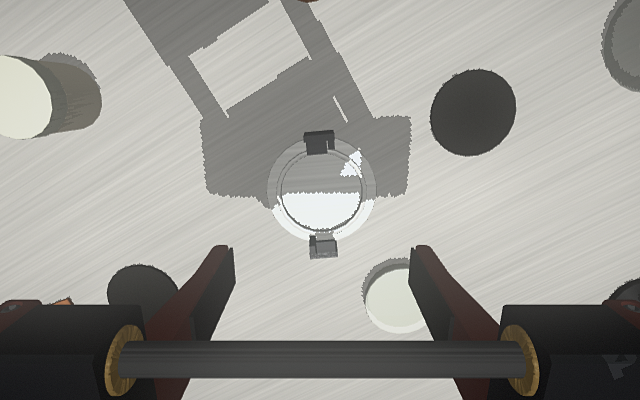

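Can cap is at about (331,206), half in the gripper's shadow. The base is centred near (321,191), with hook tabs at (319,140) and (323,246). Next, zoomed crops.

Run:
```python
import cv2,numpy as np
a=cv2.imread("pics/w_can.png")[160:240,290:370]; b=cv2.imread("pics/w_base.png")[120:270,250:390]
cv2.imwrite("pics/z1.png",np.hstack([cv2.resize(a,(400,400),interpolation=cv2.INTER_NEAREST),cv2.resize(b,(373,400),interpolation=cv2.INTER_CUBIC)]))
```

```text
(no output)
```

View pics/z1.png

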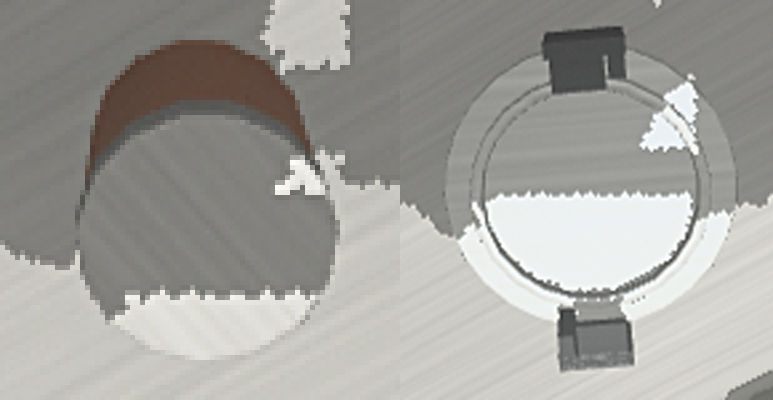

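Run:
```python
import cv2,numpy as np
i=cv2.imread("pics/w_base.png")
a=i[125:160,298:340]; b=i[228:263,302:344]
f=lambda x:cv2.convertScaleAbs(cv2.resize(x,None,fx=9,fy=9,interpolation=cv2.INTER_NEAREST),alpha=1.5,beta=10)
cv2.imwrite("pics/z2.png",np.hstack([f(a),f(b)]))
```

```text
(no output)
```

View pics/z2.png

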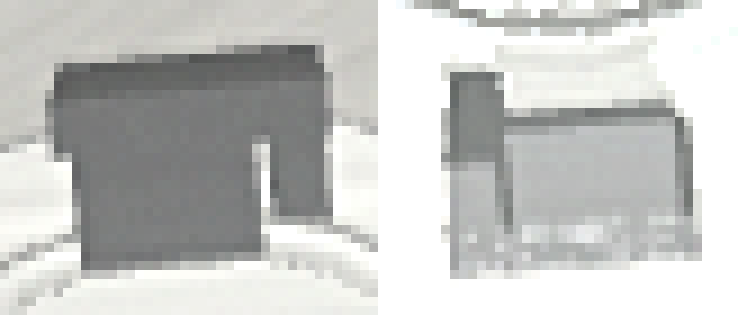

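Run:
```python
from h import *
def load(n):
    v=np.load(f"pics/{n}_pose.npy");return campose("wrist",dict(tool_pos=v[:3],orientation=v[3:]))
p,P=load("base")
A=pt(p,P,317.2,154.8,29);B=pt(p,P,326.0,241.3,29)
print(A,B,(A+B)/2,np.linalg.norm(A-B),np.degrees(np.arctan2(*(A-B)[1::-1])))
L=pt(p,P,281.6,190,12);Rr=pt(p,P,360.8,190,12);print("ring",(L+Rr)/2,np.linalg.norm(L-Rr), pt(p,P,321.2,190,9))
L=pt(p,P,250+46/2.665,192,6);Rr=pt(p,P,250+337/2.665,192,6);print("plate",(L+Rr)/2,np.linalg.norm(L-Rr))
print("disc",pt(p,P,473,112,4))
p,P=load("can")
T=pt(p,P,331.6,160+22.6,56);B=pt(p,P,331.6,160+72,56);L=pt(p,P,305.6,207,56);Rr=pt(p,P,357.6,207,56)
print((T+B)/2,np.linalg.norm(T-B),np.linalg.norm(L-Rr))
```

```text
[569.72  44.37  29.  ] [636.78  14.1   29.  ] [603.25  29.24  29.  ] 73.57153672074 155.71114957328786
ring [599.99  30.58  12.  ] 67.61036136987468 [600.7   30.17   9.  ]
plate [603.26  29.35   6.  ] 95.27503910130044
disc [606.43 170.6    4.  ]
[457.56 256.9   56.  ] 38.36111596246278 38.35664023645875
```

Hook tabs span 73.6 mm (should be 74), centred at (603.3, 29.3), with the hook axis at −24.3°. The can cap measures 38.4 mm at (457.6, 256.9); the top view, with its centre re-read at (197,259), gives y of about 255. Moving the can now.

Run:
```python
from h import *
o=q(np.radians(65.7)); t=lambda:env.read_state()["time_s"]
env.reach([457.5,256.7,185],o); env.move_l([457.5,256.7,105],rate=120)
set_gripper(30); s=env.read_state(); print("w",s["width"],t())
env.move_l([457.5,256.7,190],rate=150); print("w",env.read_state()["width"])
env.reach([603.2,29.3,190],o)
env.move_l([603.2,29.3,122],rate=120)
print(env.move_l([603.2,29.3,107],rate=25,f_stop=4)); s=env.read_state();print(s["tool_pos"],s["force"],s["width"])
set_gripper(62); print("open",env.read_state()["width"])
env.move_l([603.2,29.3,225],rate=150); env.hold(0.2)
cv2.imwrite("pics/w_b2.png",viewer.camera("wrist")); s=env.read_state(); np.save("pics/b2_pose.npy",np.r_[s["tool_pos"],s["orientation"]]);print(t())
# shell view, bar angle from top
env.reach([460,-290,260],q(np.radians(0))); env.hold(0.2)
s=env.read_state(); np.save("pics/sh_pose.npy",np.r_[s["tool_pos"],s["orientation"]])
cv2.imwrite("pics/w_sh.png",viewer.camera("wrist"));print(t())
```

```text
w 38.07455358535075 5.9333
w 38.07310052530534
True
[603.18  28.86 110.58] [-0.65 -1.96  3.28] 37.99021662518085
open 61.9832846778992
10.6417
12.2167
```

View pics/w_b2.png

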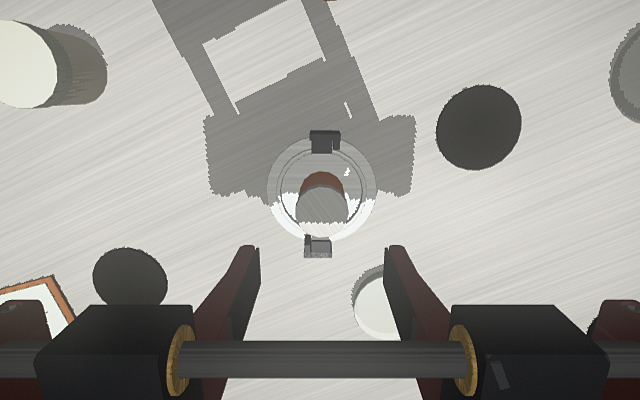

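View pics/w_sh.png

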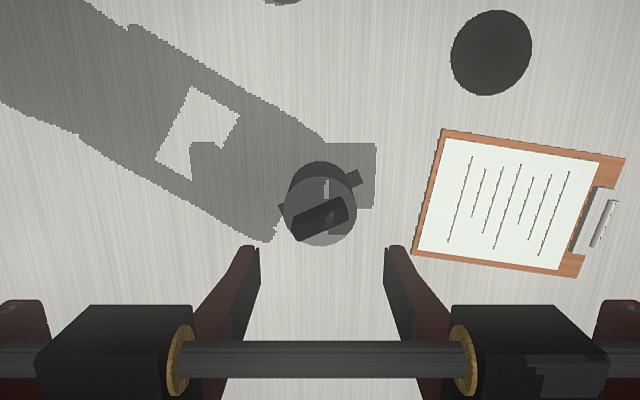

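Run:
```python
import cv2,numpy as np
i=cv2.imread("pics/w_b2.png")[120:270,250:390]; j=cv2.imread("pics/w_sh.png")[150:260,270:370]
f=lambda x,k:cv2.convertScaleAbs(cv2.resize(x,None,fx=k,fy=k,interpolation=cv2.INTER_NEAREST),alpha=1.4,beta=15)
cv2.imwrite("pics/z3.png",f(i,4)); cv2.imwrite("pics/z4.png",f(j,5))
```

```text
(no output)
```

View pics/z3.png

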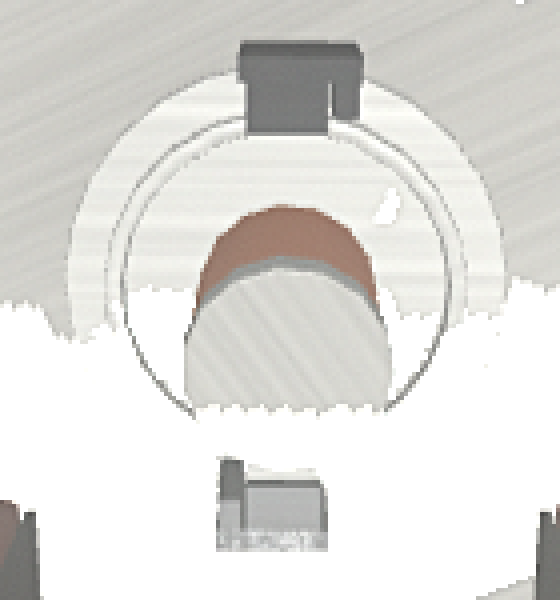

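View pics/z4.png

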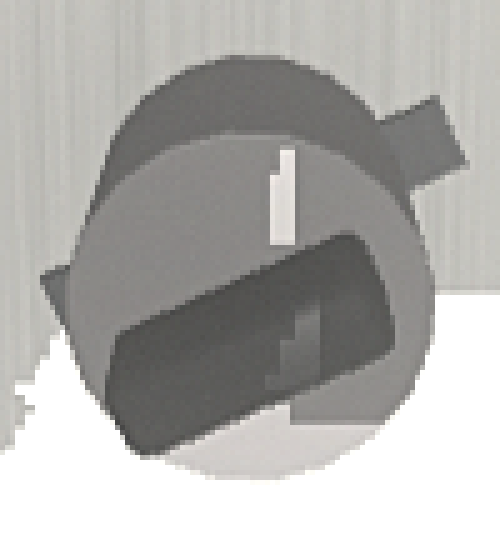

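Run:
```python
from h import *
def load(n):
    v=np.load(f"pics/{n}_pose.npy");return campose("wrist",dict(tool_pos=v[:3],orientation=v[3:]))
p,P=load("b2")
f=lambda x,y,z:pt(p,P,250+x/4,120+y/4,z)
A=f(288,134,29);B=f(284,485,29);print("hook",A,B,(A+B)/2,np.linalg.norm(A-B),np.degrees(np.arctan2(*(A-B)[1::-1])))
print("can L,R",f(184,368,62),f(391,368,62),"topedge",f(287,268,62),f(287.5,368,62))
L,Rr=f(125,275,12),f(448,275,12);print("ring",(L+Rr)/2,np.linalg.norm(L-Rr))
p,P=load("sh")
g=lambda x,y,z:pt(p,P,270+x/5,150+y/5,z)
T,B,L,Rr=g(251,132,66),g(251,478,66),g(68,305,66),g(434,305,66)
print("shell",(T+B)/2,(L+Rr)/2,np.linalg.norm(T-B),np.linalg.norm(L-Rr))
a,b=g(150,457,94),g(390,352,94);print("bar lo",a,b,np.degrees(np.arctan2(*(b-a)[1::-1])),np.linalg.norm(b-a))
a,b=g(118,333,66),g(350,235,66);print("bar up66",a,b,np.degrees(np.arctan2(*(b-a)[1::-1])),np.linalg.norm(b-a))
c=g(437,97,13);d=g(467,165,13);e=(c+d)/2;ctr=(T+B)/2;print("ear",np.linalg.norm(c-d),np.linalg.norm((e-ctr)[:2]),np.degrees(np.arctan2(*(e-ctr)[1::-1])))
```

```text
hook [569.18  45.6   29.  ] [636.17  14.51  29.  ] [602.68  30.06  29.  ] 73.85475809379544 155.10709004153844
can L,R [595.05  13.39  62.  ] [610.35  47.35  62.  ] topedge [585.72  37.92  62.  ] [602.7   30.37  62.  ]
ring [599.02  31.83  12.  ] 68.61156900725283
shell [ 460.42 -299.84   66.  ] [ 460.42 -298.93   66.  ] 59.39898944488219 59.495358361517624
bar lo [ 445.36 -313.59   94.  ] [ 480.97 -296.75   94.  ] 25.3142973682065 39.39853668998556
bar up66 [ 438.7 -303.8   66. ] [ 476.3  -287.03   66.  ] 24.030468369849196 41.1698951504852
ear 14.421901646108715 41.54196995248967 25.064145740420653
```

Hook re-measured: base centre (602.7, 30.1), axis 155.1°; the can sits at (602.7, 30.4), so it is centred. Shell: (460.4, −299.4), with bar and ears at 25.0°. I'll lower it 65° counter-clockwise of the hooks.

```bash
python3 - <<'E'
from h import *
t=lambda:env.read_state()["time_s"]
D=np.radians
og=q(D(-65.)); oi=q(D(-49.8)); B=[602.8,29.8]
set_gripper(50)
env.reach([460.4,-299.4,200],og); env.move_l([460.4,-299.4,149],rate=80)
s=env.read_state();print(s["qpos"],s["force"])
set_gripper(5); print("w",env.read_state()["width"],t())
env.move_l([460.4,-299.4,250],rate=150); print("w",env.read_state()["width"],t())
env.reach([*B,250],oi); env.hold(0.2)
cv2.imwrite("pics/sc_lower.png",viewer.camera("scene"))
print(env.move_l([*B,165],rate=80,f_stop=8)); s=env.read_state();print(s["tool_pos"],s["force"],s["width"])
print(env.move_l([*B,152],rate=25,f_stop=5)); s=env.read_state();print(s["tool_pos"],s["force"],s["wrist_torque"],s["width"],s["time_s"])
cv2.imwrite("pics/sc_low2.png",viewer.camera("scene")); cv2.imwrite("pics/w_low2.png",viewer.camera("wrist"))
E
python3 -c "
import cv2,numpy as np
a=cv2.imread('pics/sc_low2.png')[140:260,270:420];cv2.imwrite('pics/z5.png',cv2.resize(a,None,fx=5,fy=5))"
```

```text
[-0.6   0.54  1.89 -0.    0.72  0.54] [ 0.23  0.43 -0.22]
w 14.024612785028358 15.125
w 13.810912470472354 15.95
False
[603.17  29.78 165.57] [ 1.82  0.68 -1.91] 13.838729608885883
True
[602.98  29.87 154.84] [-0.15  0.4   4.23] [-0.05  0.21  0.03] 13.852117547587403 19.2
```

View pics/z5.png

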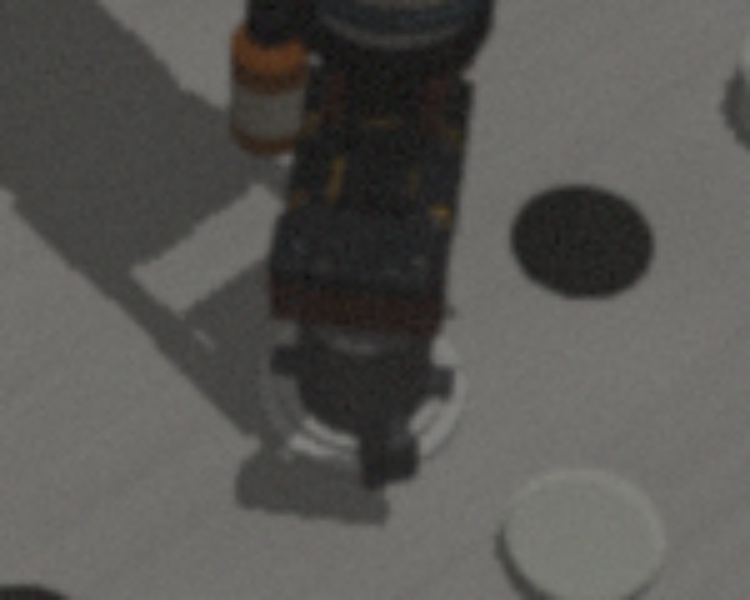

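View pics/w_low2.png

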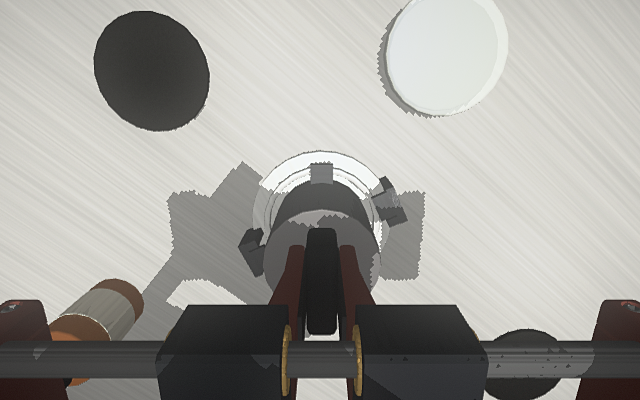

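The shell stands on the floor (TCP z 154.8, expected 155), with its ear at (321,172) clear of the hooks. Now turning it clockwise.

Run:
```python
from h import *
D=np.radians
pos=env.read_state()["tool_pos"].copy(); pos=[602.8,29.8,155.2]
for a in list(np.arange(-58,-110,-8))+[-112.8,-114.8,-116.3]:
    j=env.ik(pos,q(D(a))); env.move_joints(j); s=env.read_state()
    print(round(float(a),1),s["tool_pos"],s["force"],"tz",s["wrist_torque"][2],s["width"],round(s["time_s"],2))
    if abs(s["wrist_torque"][2])>1.5 : print("stop");break
env.hold(0.2)
cv2.imwrite("pics/w_lk.png",viewer.camera("wrist"))
```

```text
-58.0 [602.62  29.74 154.87] [-0.71  0.13 -0.15] tz -0.0018618379857548795 13.813104670277458 19.57
-66.0 [602.6   29.74 154.9 ] [-0.62 -0.73 -2.01] tz 0.03280268471400928 13.925999581539763 19.82
-74.0 [602.65  29.78 155.  ] [-0.59  0.24 -1.9 ] tz 0.011043223723607764 13.947965015059177 20.08
-82.0 [602.73  29.8  155.11] [ 0.01  0.03 -1.55] tz 0.09981852894111834 14.122108824845858 20.34
-90.0 [602.78  29.79 155.18] [-0.02  0.45 -0.91] tz -0.023135551892862753 13.724213531081777 20.6
-98.0 [602.82  29.81 155.21] [ 0.47  0.61 -1.45] tz 0.025390026285582394 13.880657675213417 20.86
-106.0 [602.78  29.84 155.21] [-0.28 -0.08 -1.74] tz 0.009254066238402067 13.65020500422156 21.12
-112.8 [602.81  29.8  155.2 ] [ 0.28  0.16 -1.87] tz -0.04451157214115269 14.10062438500904 21.37
-114.8 [602.78  29.82 155.18] [-0.19 -0.27 -0.87] tz -0.016128368948105175 13.8491004381097 21.62
-116.3 [602.71  29.68 155.17] [-0.61 -1.37 -1.62] tz 0.04595522071430523 13.93163809573522 21.87
```

View pics/w_lk.png

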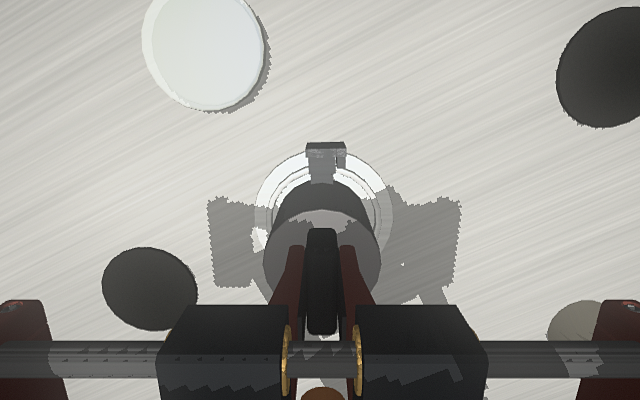

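Run:
```python
from h import *
D=np.radians
def snap(n):
    s=env.read_state(); np.save(f"pics/{n}_pose.npy",np.r_[s["tool_pos"],s["orientation"]]); cv2.imwrite(f"pics/w_{n}.png",viewer.camera("wrist"))
set_gripper(40); env.move_l([602.7,29.7,260],rate=150); env.hold(0.2); snap("lk2")
env.reach([606,-172,215],q(D(0))); env.hold(0.2); snap("dR")
env.reach([606,170,215],q(D(0))); env.hold(0.2); snap("dL")
env.reach([450,103,235],q(D(0))); env.hold(0.2); snap("bo")
env.reach([428,-110,225],q(D(0))); env.hold(0.2); snap("ja")
print(env.read_state()["time_s"],env.read_state()["width"])
a=[cv2.resize(cv2.imread(f"pics/w_{n}.png"),(400,250)) for n in("dR","dL","bo","ja")]
cv2.imwrite("pics/z6.png",np.vstack([np.hstack(a[:2]),np.hstack(a[2:])]))
b=cv2.imread("pics/w_lk2.png")[120:270,240:400]; cv2.imwrite("pics/z7.png",cv2.convertScaleAbs(cv2.resize(b,None,fx=4,fy=4,interpolation=cv2.INTER_NEAREST),alpha=1.3,beta=20))
```

```text
29.725 39.68323078115672
```

View pics/z6.png

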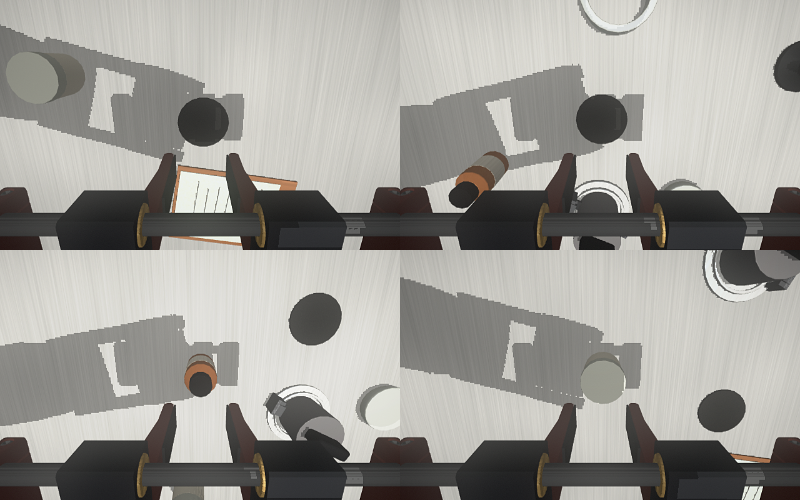

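View pics/z7.png

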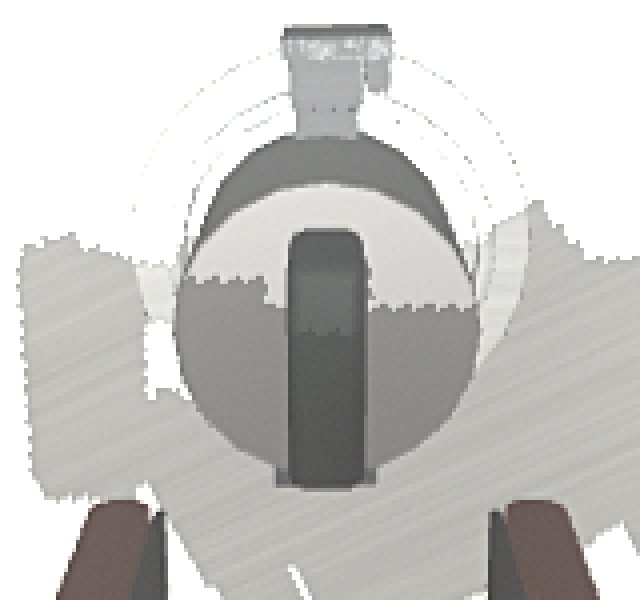

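The ear (297–357) is centred under the tab (289–362), and the bar runs along the hook axis, so the shell is locked. Next, measuring discs, bottle and jar by contour.

Run:
```python
from h import *
def load(n):
    v=np.load(f"pics/{n}_pose.npy");return campose("wrist",dict(tool_pos=v[:3],orientation=v[3:]))
for n,z,th in(("dR",4,90),("dL",4,90),("bo",86,72)):
    a=cv2.imread(f"pics/w_{n}.png");p,P=load(n);v=a.max(2).copy();v[246:]=255
    for k in blobs(v<th,300):
        k=cv2.convexHull(k)
        (u,w),_,_=cv2.fitEllipse(k)
        x,y,ww,hh=cv2.boundingRect(k)
        L,Rr=pt(p,P,x-.5,w,z),pt(p,P,x+ww-.5,w,z);T,B=pt(p,P,u,y-.5,z),pt(p,P,u,y+hh-.5,z)
        print(n,u,w,pt(p,P,u,w,z),"dia",np.linalg.norm(L-Rr),np.linalg.norm(T-B),"mid",(T+B)[:2]/2,(L+Rr)[:2]/2)
f=lambda x,k:cv2.convertScaleAbs(cv2.resize(x,None,fx=k,fy=k,interpolation=cv2.INTER_NEAREST),alpha=1.4,beta=15)
a=cv2.imread("pics/w_bo.png")[150:250,280:360];b=cv2.imread("pics/w_ja.png")[150:250,280:370]
cv2.imwrite("pics/z8.png",np.hstack([f(a,4),f(b,4)]))
```

```text
dR 324.68878173828125 194.66261291503906 [ 609.73 -172.7     4.  ] dia 69.79732100501899 69.11371294931364 mid [ 609.74 -173.73] [ 609.58 -172.7 ]
dL 322.3040771484375 190.35484313964844 [607.93 171.66   4.  ] dia 69.51680979124437 68.615413542825 mid [607.93 170.36] [608.1  171.66]
dL 639.6807250976562 105.28412628173828 [858.57 240.9    4.  ] dia 33.17834908702086 64.01567530983306 mid [858.98 239.33] [841.84 240.92]
bo 320.468017578125 214.4737548828125 [451.79 106.36  86.  ] dia 24.574691830431338 28.909282647323156 mid [451.79 106.09] [451.81 106.36]
```

View pics/z8.png

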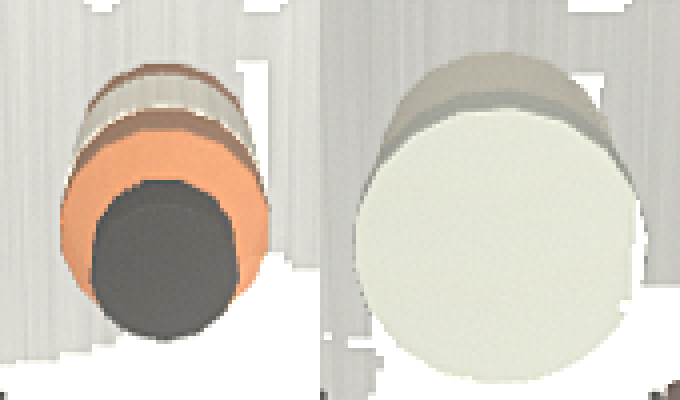

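Run:
```python
from h import *
def load(n):
    v=np.load(f"pics/{n}_pose.npy");return campose("wrist",dict(tool_pos=v[:3],orientation=v[3:]))
p,P=load("bo");g=lambda x,y,z:pt(p,P,280+x/4,150+y/4,z)
for L,Rr,T,B,z in((92,238,206,340,86),(60,269,130,330,62)):
    u,v=(L+Rr)/2,(T+B)/2; print(g(u,v,z),np.linalg.norm(g(L,v,z)-g(Rr,v,z)),np.linalg.norm(g(u,T,z)-g(u,B,z)))
p,P=load("ja")
L,Rr,T,B,z=35,326,108,383,60
u,v=(L+Rr)/2,(T+B)/2; print(g(u,v,z),np.linalg.norm(g(L,v,z)-g(Rr,v,z)),np.linalg.norm(g(u,T,z)-g(u,B,z)))
```

```text
[452.32 103.63  86.  ] 25.000246973163975 24.37187518138977
[452.25 103.54  62.  ] 39.12813432101337 39.40297559165507
[ 431.95 -109.28   60.  ] 52.98342213626728 52.89832616319066
```

Sizes agree: cap 25 mm, body 39 mm, lid 53 mm. Bottle is at (452.3, 103.6), jar at (432.0, −109.3). Disc centres averaged over views: right (608.8, −173), left (607.3, 171). Placing both.

Run:
```python
from h import *
o=q(0.)
def snap(n):
    s=env.read_state(); np.save(f"pics/{n}_pose.npy",np.r_[s["tool_pos"],s["orientation"]]); cv2.imwrite(f"pics/w_{n}.png",viewer.camera("wrist"))
def pp(a,b,z,op,rel,lo,n):
    set_gripper(op); env.reach([*a,z+95],o); env.move_l([*a,z],rate=90); set_gripper(lo)
    print("grip",env.read_state()["width"])
    env.move_l([*a,z+130],rate=150); print("up",env.read_state()["width"])
    env.reach([*b,z+130],o); env.move_l([*b,z+14],rate=120); env.hold(.2)
    r=env.move_l([*b,z-1],rate=20,f_stop=4); s=env.read_state(); print(r,s["tool_pos"],s["force"],s["width"])
    set_gripper(rel); env.move_l([*b,z+120],rate=150); env.hold(.2); snap(n); print(env.read_state()["time_s"])
pp((452.3,103.6),(608.8,-173),105,75,60,30,"p1")
cv2.imwrite("pics/top1.png",viewer.camera("top"))
pp((432,-109.3),(607.3,170.9),113,84,76,40,"p2")
cv2.imwrite("pics/top2.png",viewer.camera("top"));cv2.imwrite("pics/sc2.png",viewer.camera("scene"))
a=[cv2.resize(cv2.imread(f"pics/{n}.png"),(400,250)) for n in("w_p1","w_p2","top2","sc2")]
cv2.imwrite("pics/z9.png",np.vstack([np.hstack(a[:2]),np.hstack(a[2:])]))
```

```text
grip 39.55310326030153
up 39.288819809132384
True [ 608.78 -172.98  108.96] [ 0.76 -0.    3.  ] 39.20472554030488
38.95
grip 53.04118572378221
up 53.36859011745141
True [607.3  170.9  116.76] [ 0.63 -0.2   1.45] 53.78994001053274
48.0
```

View pics/z9.png

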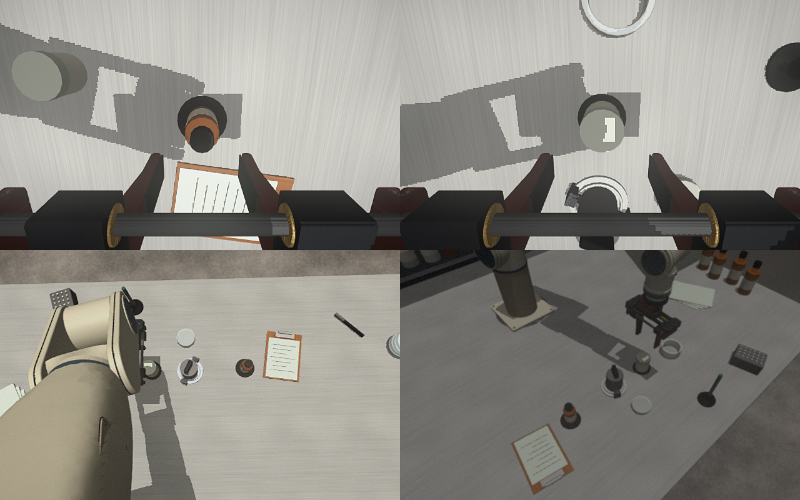

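Run:
```python
from h import *
env.reach([430,60,350],q(0.)) ; env.hold(.2)
j=env.read_state()["qpos"].copy(); j[0]=1.5; env.move_joints(j); env.hold(0.3)
t=viewer.camera("top");s=viewer.camera("scene");cv2.imwrite("pics/top3.png",t);cv2.imwrite("pics/sc3.png",s);print(env.read_state()["time_s"])
f=lambda x,k:cv2.convertScaleAbs(cv2.resize(x,None,fx=k,fy=k,interpolation=cv2.INTER_CUBIC),alpha=1.3,beta=15)
cv2.imwrite("pics/z10.png",np.vstack([f(t[120:220,150:350],4),f(t[150:200,350:450][:, :],8)[:200*2,:800][:200]]))
a=cv2.imread("pics/w_p1.png")[145:255,275:375];b=cv2.imread("pics/w_p2.png")[140:250,275:375]
cv2.imwrite("pics/z11.png",np.hstack([f(a,4),f(b,4)]))
cv2.imwrite("pics/z12.png",f(s[130:300,240:460],3.5))
```

```text
51.65
```

View pics/z10.png

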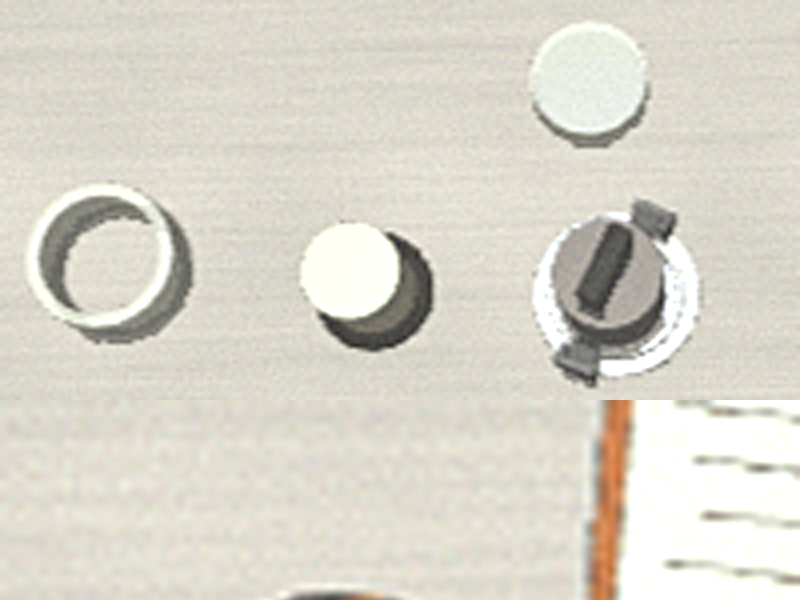

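View pics/z11.png

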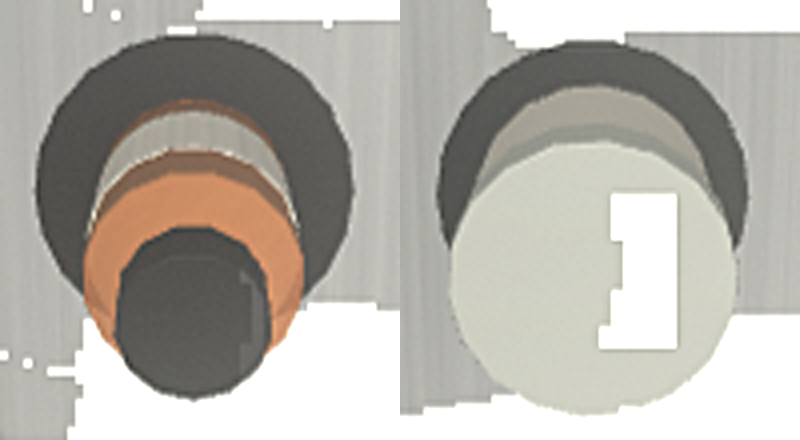

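View pics/z12.png

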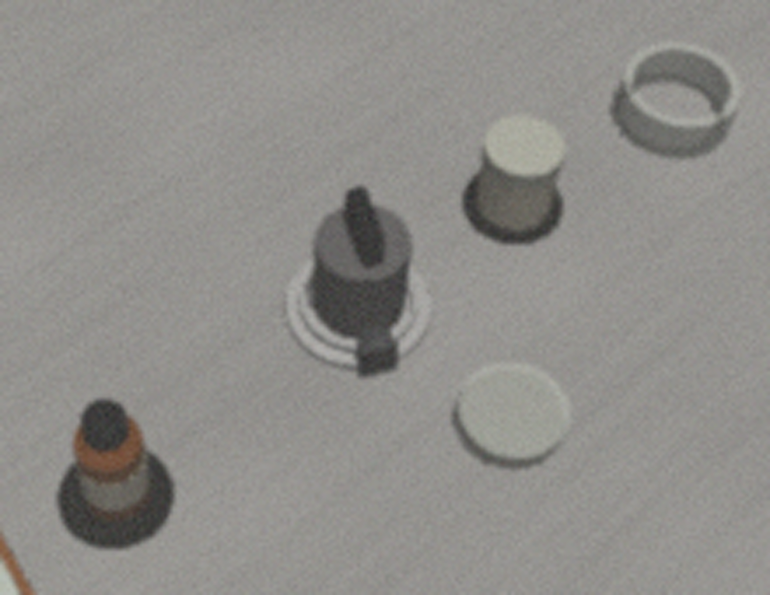

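Run:
```python
from h import *
def load(n):
    v=np.load(f"pics/{n}_pose.npy");return campose("wrist",dict(tool_pos=v[:3],orientation=v[3:]))
for n,v0,de,be,(dl,dr),(bl,br),zt,exp,ve,vd in(("p1",145,(193,35),(193,100),(35,353),(84,305),66,15,270,190),("p2",140,(192,42),(192,86),(38,347),(50,337),64,9,275,185)):
    p,P=load(n);g=lambda x,y,z:pt(p,P,275+x/4,v0+y/4,z)
    print(n,"far gap",g(*de,4)[1]-g(*be,4)[1],"expect",exp,"| x disc",(g(dl,vd,4)[0]+g(dr,vd,4)[0])/2,"x obj",(g(bl,ve,zt)[0]+g(br,ve,zt)[0])/2)
    print("disc y from far edge",g(*de,4)[1]-35)
```

```text
p1 far gap 14.003909691264624 expect 15 | x disc 609.523905162655 x obj 609.4898560702294
disc y from far edge -175.86349350448714
p2 far gap 9.635035105599826 expect 9 | x disc 607.7218245301507 x obj 607.844422538478
disc y from far edge 168.8162339030903
```

Run:
```python
from h import *
a=cv2.imread("pics/top0.png").astype(int);b=cv2.imread("pics/top3.png").astype(int)
for n,(u,v) in dict(tape=(176,185),petri=(297,140)).items(): print(n,np.abs(a-b)[v-25:v+25,u-25:u+25].mean())
print(env.read_state()["force"],env.read_state()["time_s"]); workorder.sign_off()
```

```text
tape 3.4097333333333335
petri 3.4921333333333333
[ 0.14 -0.08  0.36] 51.65
the job is handed in; nothing more can be done
```

I finished the job and handed it in at 51.7 s, with the gripper open and the arm clear of everything. No verdict was reported.

**What I did:**
- **Can:** I stood it on the canister base.
- **Shell:** I closed it over the can with the ears 65° counter-clockwise of the hooks. I then turned it clockwise to about 1.5° past the measured hook axis.
- **Bottle and jar:** I put the bottle on the disc by the clipboard and the jar on the disc by the tape roll. Each was lowered slowly until light contact at the expected height.

**Last checks:**
- **Can:** it measured within about 0.5 mm of the base centre before the shell went on.
- **Shell:** it stands on the floor of the base. One ear was seen centred under its hook and the grip bar lies along the hook axis. I did not feel the stop wall, and the can is now hidden.
- **Bottle and jar:** both stand upright, about 1 mm or less off the disc centres.
- **Tape roll and petri dish:** the before and after top pictures show no movement, with differences at noise level.

**What disagreed:** the three cameras differed by up to 6 mm on absolute disc positions. I placed on averages weighted towards the wrist camera and confirmed the centring within single wrist pictures.

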